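Change a stirrer hotplate over to the small flask

TASK

Change the stirrer hotplate over from the big round-bottom flask to the small one: first stand the big flask in the empty large cork ring, then put the large aluminium insert into the well of the heating block, the small insert inside that, and last the small flask into the small insert. Seat every piece fully home, stand both flasks upright without ever tipping one over, and leave the jar, the beaker and the amber bottle where they are.

Things in the scene. Friction and masses are not known exactly. Their poses are not given: they have to be found in the camera images.
- flask_big_mid (a point): Big round-bottom glass flask, 100 mm tall: bulb 51 mm across, straight neck 24 mm across from 49 mm above its lowest point to the top (top 24 mm frosted); 45 to 80 g. Point on its axis 50 mm above its lowest point; z up the neck. Starts upright in the block's well. Standing in the large cork ring its lowest point is 21.5 mm above the ring's underside.
- flask_small_mid (a point): Small round-bottom glass flask, 68 mm tall: bulb 30 mm across, straight neck 19 mm across from 27 mm above its lowest point to the top (top 24 mm frosted); 24 to 40 g. Point on its axis 34 mm above its lowest point; z up the neck. Starts upright in the small cork ring. Seated in the small insert its lowest point is 24 mm above that insert's underside.
- insert_big_mid (a point): Large insert: loose aluminium cup, 50 mm across, 38 mm tall, foot tapered (24 mm across below, full width from 14 mm up), 80 to 130 g. Open well in its top: 44 mm across, 28 mm deep, tapering to 18 mm. Point on its axis 19 mm above its underside; z up. Fully home in the block its underside is 12 mm above the block's underside and its rim stands 14 mm proud of the block.
- insert_small_mid (a point): Small insert: loose aluminium cup, 40 mm across, 41 mm tall, foot tapered (20 mm across below, full width from 11 mm up), 68 to 111 g. Open well in its top: 34 mm across, 18 mm deep, tapering to 11 mm. Point on its axis 20.5 mm above its underside; z up. Fully home in the large insert its underside is 11 mm above that insert's underside and its rim stands 14 mm proud.
- block: Round aluminium heating block, 90 mm across, 36 mm tall, fixed on the plate of a blue hotplate (170 wide, 240 deep, panel towards the robot, plate 95 mm above the table). Origin: centre of its underside, z up. Open well in its top: 54 mm across, 26 mm deep, tapering to 20 mm; the big flask starts in it, lowest point 11 mm above the origin. White side grips reach 66 mm from its axis.
- ring_big: Large cork ring (flask stand), loose on the table and empty at the start: 90 mm outer diameter, 30 mm tall, round hole 38 mm across at the top. Origin: centre of its underside; z up.
- ring_small: Small cork ring, loose on the table: 60 mm outer diameter, 22 mm tall, round hole 22 mm across; the small flask starts in it, lowest point 17 mm above the table. Origin: centre of its underside; z up.
- jar: Bystander: squat white closed jar with a dark blue-grey lid, 48 mm diameter, 45 mm tall, loose on the table. Origin: centre of its underside.
- beaker: Bystander: small empty glass beaker, 35 mm diameter, 48 mm tall, loose on the table. Origin: centre of its underside.
- amber: Bystander: small amber glass bottle with a white cap, 38 mm diameter, 66 mm tall, loose on the table. The origin is the centre of its underside.

How it is judged:
By the outcome, as a careful person would: the job done as asked, in the order asked, and still so for the second after the job is handed in, with the robot touching nothing.
It also fails if it takes over 136 s, if anything falls off the work surface, if the arm or the gripper's body presses on something with over 40 N, if the wrist force passes 120 N, or if a joint passes its speed limit or range.

ROBOT

A 6-joint arm with a two-finger parallel gripper is mounted at the origin on the work surface. World frame = base frame: x ahead of the robot, y to its left, z up, the work surface at z = 0. Lengths are in m, angles in rad, forces in N, time in s.
With the tool pointing down it reaches from about 0.4 to 0.825 m from the base axis. Payload 7 kg.
Tool frame: the origin (TCP) lies between the finger pads; the fingertips stand 8 mm ahead of it and the grasp point (between the pads) lies 11 mm behind it (arm.finger_overhang is the distance from the TCP to the fingertips, in m); z points along the fingers, y is the line along which they close (so a half turn about z gives the same grasp; the last joint's range is limited). The gripper opens to 88 mm and grips with 3 to 60 N. Pads are 19 mm wide; open, the fingers measure 130 mm over their backs; the gripper's body (78 mm by 193 mm) begins 47 mm behind the grasp point.
Start: joints at [-0.901, 0.359, 0.012, 0, -1.224, -0.288], TCP at [0.251, -0.626, 0.235] pointing down, gripper open.
Joint ranges: [-3.07, 3.07], [-1.43, 2.12], [-1.02, 1.25], [-3.03, 1.67], [-3.05, -0], [-3.03, 3.03]. Speed limits (rad/s): [2.39, 2.39, 3.01, 3.14, 3.14, 3.14].

INTERFACE

Orientations are given as [roll, pitch, yaw] about the fixed x, y, z axes, in that order (R = Rz(yaw) Ry(pitch) Rx(roll)).
In Python, from station import arm gives the robot as it stands.
- The arm moves only by the tool move_arm, never from a script. Its argument "rows" is text: rows parted by semicolons, each of 7 numbers parted by spaces: the turn, a rotation vector about the tool's x, y, z in degrees, then the shift along the tool's x, y, z in m, then the finger opening in m, from 0 to 0.0876. A call has 1 to 8 rows; each row shifts and turns the commanded pose from where the row before left it, along the tool's axes as they then stand; what a row does not reach is not made up. A row lasts 1/8 s, in which the tool goes at most 62.5 mm and 10.7 degrees, less where a joint would pass 70% of its speed; a pose out of reach is approached as far as the arm can. A call is refused whole if a number of a shift passes 0.0625 or a number of a turn 10.7, either way. A call with a gripper value outside its range is refused whole. The fingers move at their own pace and stop on an object; "squeeze" is the grip in N (left out, the last holds). Time passes only in rows, so rows that do not move let the fingers close. It gives the time, the measured TCP pose, the force, the opening and the grip force at its end, in the units of the state.
- arm.get_state(): the state, without advancing time (a new reading comes with each control period).
- arm.grab_frame(name): name is "scene" or "side" or "wrist"; returns (picture, depth): 420x560x3 uint8, blue, green, red; 420x560 float32, m along the optical axis (not along the pixel's ray), 0 where there is no reading.
- arm.camera_model(name): a dict with "mtx" (3x3 intrinsics, pixels), "k1" (the pictures are not rectified: a ray, as slopes to the right and down, at radius r is drawn at 1 + k1 r^2 times it, then the intrinsics apply), "camera_from_world" (4x4, takes a point from world to camera coordinates); the wrist camera has in their place "mount" (4x4, takes a point from camera to tool coordinates, whose origin is the TCP and whose axes are the flange's). Camera axes: x right, y down, z forward; pixel columns grow to the right and rows downward; lengths in m; the calibration is good to about 2 mm. A picture is of the moment at which its call begins: read the wrist's pose just before it. camera_model takes no time and is no camera call.
- arm.job_done(): hands the job in; it is judged then, once.
The state is a dict: "t": time; "q": joint angles; "qd": joint speeds; "joint_efforts": joint torques, N m; "eef_pos": TCP position; "ee_rot": TCP orientation; "force": force on the tool from outside, world axes, zero at the start; "moment": the same for the moment, N m; "width": finger opening in m; "gripper_force": force on a finger pad.
Only numpy, scipy, OpenCV 4.12 (cv2) and the standard library are available. Lean on these libraries where they do the work, as an engineer would, in place of code of your own. Each camera call takes 0.05 s, during which the arm holds its last target. There are 200 camera calls.

## Working session

There is one attempt and no reset: what is moved stays moved. The work goes in short steps, Python scripts to look and compute and a tool call to move; the robot and the scene stay as the last step left them, time stands still between calls to the robot, and variables do not carry over. Pictures are saved under pics/ and viewed, at most 14 in all, crops included, and the job is handed in when it is done.

Besides the shell and the picture viewer there is one more tool, called after ">>>" in YAML: its name, and indented under it one key for each argument. move_arm: Moves the arm, as the interface text tells. Its arguments: {"type":"object","properties":{"rows":{"type":"string"},"squeeze":{"type":"number"}},"required":["rows"]}

```bash
mkdir -p pics; ls; cat > h.py <<'E'
import numpy as np, cv2
from station import arm
from scipy.spatial.transform import Rotation as R
def cam(n, st=None):
    m=arm.camera_model(n)
    if n=='wrist':
        st=st or arm.get_state()
        T=np.eye(4);T[:3,:3]=R.from_euler('xyz',st['ee_rot']).as_matrix();T[:3,3]=st['eef_pos']
        W=T@np.array(m['mount'])
    else: W=np.linalg.inv(np.array(m['camera_from_world']))
    return np.array(m['mtx']),m['k1'],W
def rays(c,uv):
    K,k1,W=c
    uv=np.atleast_2d(uv).astype(float)
    d=np.stack([(uv[:,0]-K[0,2])/K[0,0],(uv[:,1]-K[1,2])/K[1,1]],1)
    s=d.copy()
    for _ in range(10): s=d/(1+k1*(s**2).sum(1,keepdims=True))
    return np.c_[s,np.ones(len(s))]
def onplane(c,uv,z):
    W=c[2]; d=rays(c,uv)@W[:3,:3].T
    return W[:3,3]+d*((z-W[2,3])/d[:,2])[:,None]
def cloud(c,dep):
    v,u=np.mgrid[:dep.shape[0],:dep.shape[1]]
    r=rays(c,np.c_[u.ravel(),v.ravel()])*dep.reshape(-1,1)
    P=r@c[2][:3,:3].T+c[2][:3,3]
    P[dep.ravel()==0]=np.nan
    return P.reshape(dep.shape+(3,))
def proj(c,P):
    K,k1,W=c
    p=(np.atleast_2d(P)-W[:3,3])@W[:3,:3]
    s=p[:,:2]/p[:,2:]; s=s*(1+k1*(s**2).sum(1,keepdims=True))
    return np.c_[s[:,0]*K[0,0]+K[0,2],s[:,1]*K[1,1]+K[1,2]]
def shot(n,tag=None):
    st=arm.get_state(); c=cam(n,st); im,d=arm.grab_frame(n)
    if tag: cv2.imwrite(f'pics/{tag}.png',im); np.save(f'pics/{tag}.npy',d)
    return c,im,d
E
python3 - <<'E'
from h import *
for n in('scene','side','wrist'):
    c,im,d=shot(n,n+'0'); print(n,c[0][0,0],c[1],np.round(c[2],3).tolist())
a=np.hstack([cv2.imread('pics/scene0.png'),cv2.imread('pics/side0.png')])
print(arm.get_state())
E
```

```text
pics
scene 380.74426534323817 -0.046164710885579156 [[0.61, 0.553, -0.568, 1.101], [0.793, -0.427, 0.435, -0.439], [-0.002, -0.715, -0.699, 0.842], [0.0, 0.0, 0.0, 1.0]]
side 540.9936842464534 -0.12567337329912412 [[-0.853, -0.387, 0.351, -0.044], [-0.522, 0.604, -0.602, 0.923], [0.021, -0.697, -0.717, 1.197], [0.0, 0.0, 0.0, 1.0]]
wrist 303.01197015425015 -0.013652192329425612 [[-0.372, 0.899, 0.233, 0.187], [0.928, 0.36, 0.094, -0.653], [0.001, 0.252, -0.968, 0.385], [0.0, 0.0, 0.0, 1.0]]
{'t': 0.15, 'q': array([-9.00860538e-01,  3.59230805e-01,  1.12941898e-02, -2.85937230e-04,
       -1.22415147e+00, -2.88110195e-01]), 'qd': array([ 0.00257375, -0.00168702,  0.00394713,  0.00055561,  0.00069076,
        0.0005685 ]), 'joint_efforts': array([-4.15589711e-04, -5.83273065e+01,  2.93292314e+01,  7.00116858e+00,
        8.82670283e-03, -1.28501001e-04]), 'eef_pos': array([ 0.25136611, -0.62604989,  0.23383765]), 'ee_rot': array([ 3.14027775e+00, -1.09319684e-04, -2.75986431e+00]), 'force': array([-0.1217297 , -0.55367771, -0.32934602]), 'moment': array([ 0.02264975, -0.00932445,  0.02946359]), 'gripper_force': 0.0, 'width': 0.08749606754716459}
```

View pics/scene0.png

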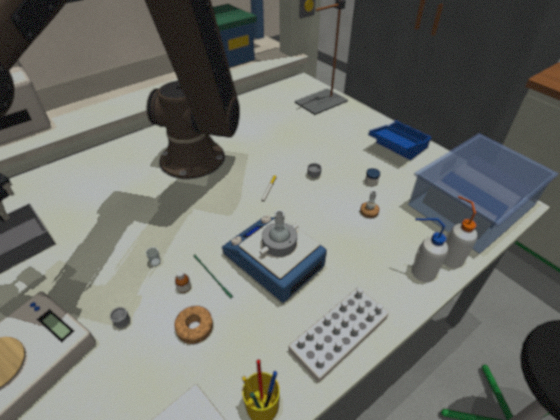

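View pics/side0.png

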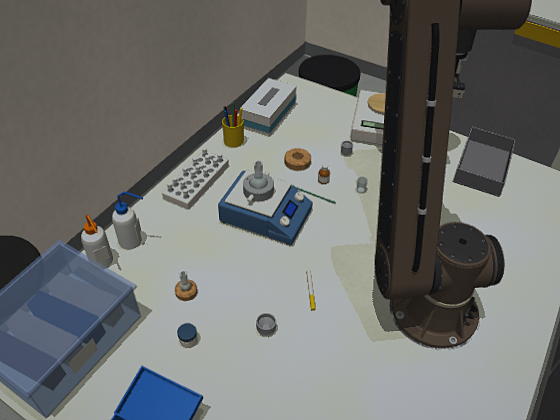

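The scene view shows:
- big flask and block at about (280,235)
- empty big ring (193,323)
- amber bottle (183,282) and beaker (153,256)
- an insert at (120,317) and another at (314,171)
- jar (372,176)
- small flask in its ring (370,207)

The side view shows the same pieces: flask (258,180), ring (298,158), inserts (347,148) and (266,324), small flask (186,287), jar (187,335).

```bash
python3 - <<'E'
from h import *
pts={'scene':dict(block=(280,232),ringB=(193,320),insA=(120,315),insB=(314,168),small=(370,205),jar=(372,174),amber=(183,278),beaker=(153,253)),
'side':dict(block=(258,180),ringB=(298,157),insA=(347,146),insB=(266,322),small=(186,285),jar=(187,333),amber=(324,172),beaker=(361,183))}
for n in pts:
    c=cam(n); d=np.load(f'pics/{n}0.npy'); P=cloud(c,d)
    for k,(u,v) in pts[n].items():
        g=onplane(c,(u,v),0.03 if k!='block' else .13)[0]
        # gather cloud points within 70mm of g above table
        q=P.reshape(-1,3); q=q[np.isfinite(q[:,0])]
        zmin=.012 if k!='block' else .118
        w=q[(np.hypot(*(q[:,:2]-g[:2]).T)<.05)&(q[:,2]>zmin)]
        if len(w)==0: print(n,k,g,'none'); continue
        zt=np.percentile(w[:,2],95); t=w[abs(w[:,2]-zt)<.008]
        print(n,k,'ray',np.round(g[:2],3),'n',len(w),'zmax',np.round(zt,3),'top ext',np.round(t.min(0)[:2],3),np.round(t.max(0)[:2],3),'mid',np.round((t.min(0)+t.max(0))[:2]/2,3))
E
```

```text
scene block ray [ 0.587 -0.041] n 864 zmax 0.203 top ext [ 0.58  -0.062] [ 0.604 -0.035] mid [ 0.592 -0.048]
scene ringB ray [ 0.612 -0.321] n 1032 zmax 0.032 top ext [ 0.569 -0.368] [ 0.658 -0.279] mid [ 0.614 -0.323]
scene insA ray [ 0.493 -0.455] n 514 zmax 0.588 top ext [ 0.444 -0.458] [ 0.453 -0.446] mid [ 0.449 -0.452]
scene insB ray [0.35 0.29] n 178 zmax 0.037 top ext [0.326 0.261] [0.379 0.313] mid [0.352 0.287]
scene small ray [0.596 0.305] n 303 zmax 0.083 top ext [0.586 0.294] [0.607 0.317] mid [0.596 0.306]
scene jar ray [0.495 0.424] n 199 zmax 0.046 top ext [0.477 0.395] [0.523 0.444] mid [0.5   0.419]
scene amber ray [ 0.488 -0.283] n 245 zmax 0.065 top ext [ 0.486 -0.298] [ 0.506 -0.28 ] mid [ 0.496 -0.289]
scene beaker ray [ 0.363 -0.31 ] n 671 zmax 0.67 top ext [ 0.319 -0.359] [ 0.355 -0.319] mid [ 0.337 -0.339]
side block ray [ 0.595 -0.055] n 584 zmax 0.202 top ext [ 0.576 -0.057] [ 0.604 -0.031] mid [ 0.59  -0.044]
side ringB ray [ 0.605 -0.315] n 408 zmax 0.032 top ext [ 0.565 -0.362] [ 0.652 -0.273] mid [ 0.608 -0.317]
side insA ray [ 0.492 -0.458] n 150 zmax 0.558 top ext [ 0.442 -0.472] [ 0.459 -0.455] mid [ 0.451 -0.464]
side insB ray [0.351 0.287] n 329 zmax 0.039 top ext [0.325 0.262] [0.376 0.315] mid [0.35  0.288]
side small ray [0.592 0.304] n 402 zmax 0.083 top ext [0.584 0.297] [0.604 0.318] mid [0.594 0.307]
side jar ray [0.499 0.42 ] n 366 zmax 0.048 top ext [0.472 0.399] [0.522 0.447] mid [0.497 0.423]
side amber ray [ 0.496 -0.295] n 162 zmax 0.064 top ext [ 0.483 -0.299] [ 0.503 -0.276] mid [ 0.493 -0.287]
side beaker ray [ 0.371 -0.313] n 136 zmax 0.049 top ext [ 0.35  -0.329] [ 0.384 -0.291] mid [ 0.367 -0.31 ]
```

Identified by size: insB at (0.351, 0.288) is the big insert and insA at (0.492, -0.457) is the small one. I'll turn to yaw π, so tool x = -world x, tool y = world y and z is down, and look from near.

>>> move_arm:
  rows: "0 0 7.3 0 0 -0.03 0.06;0 0 7.3 0 0 -0.02 0.06;0 0 7.3 0 0 -0.02 0.06;0 0 0 -0.043 0.038 0 0.06;0 0 0 -0.043 0.038 0 0.06;0 0 0 -0.043 0.038 0 0.06;0 0 0 -0.043 0.038 0 0.06;0 0 0 -0.043 0.038 0 0.06"
  squeeze: 15

```text
t: 1.15
eef_pos: [0.4677, -0.435, 0.3044]
ee_rot: [3.141, -0.0, 3.141]
force: [0.7, 0.1, 0.7]
width: 0.0597
gripper_force: 0.0
```

>>> move_arm:
  rows: "0 0 0 -0.02 0.02 0 0.06;0 0 0 0 0 0 0.06;0 0 0 0 0 0 0.06"

```text
t: 1.52
eef_pos: [0.4862, -0.4166, 0.3044]
ee_rot: [3.141, -0.001, 3.141]
force: [0.3, -0.2, 0.7]
width: 0.0596
gripper_force: 0.0
```

```bash
python3 - <<'E'
from h import *
c,im,d=shot('wrist','w1'); s=arm.get_state(); print(s['t'],s['eef_pos'],s['ee_rot'],s['q'])
for n,p in dict(ring=(.611,-.320,.03),ins=(.492,-.457,.041),flask=(.591,-.046,.206)).items(): print(n,proj(c,p))
E
```

```text
1.575 [ 0.48597064 -0.41694863  0.30445794] [ 3.14152559e+00 -3.37579798e-04  3.14058698e+00] [-4.04853776e-01  2.68076480e-01  4.08747411e-02  7.28577434e-05
 -1.34393136e+00 -1.16696463e+00]
ring [[348.1976862  265.80668723]]
ins [[255.57566221 189.99381176]]
flask [[669.42060355 322.12078367]]
```

View pics/w1.png

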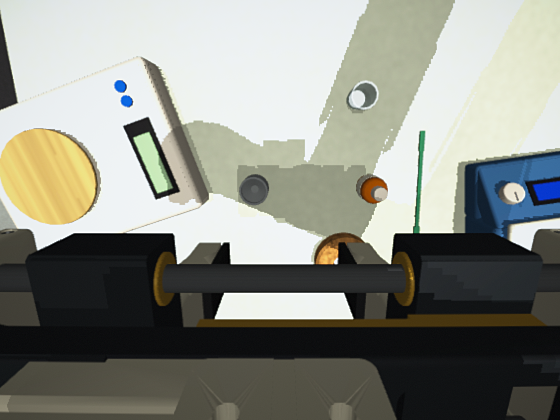

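The wrist view shows the scale's right edge at about (207,205), the small insert (255,190), the amber bottle (374,190), the beaker (362,96) and the cork ring, half hidden, at (340,250). I'll step beyond the ring and the flask to see both clear of the gripper.

>>> move_arm:
  rows: "0 0 0 -0.049 0.024 0 0.06;0 0 0 -0.049 0.024 0 0.06;0 0 0 -0.049 0.024 0 0.06;0 0 0 -0.049 0.024 0 0.06;0 0 0 0 0 0 0.06;0 0 0 0 0 0 0.06"

```text
t: 2.33
eef_pos: [0.6821, -0.3215, 0.304]
ee_rot: [3.142, -0.001, 3.14]
force: [0.5, -0.0, -0.3]
width: 0.06
gripper_force: 0.0
```

```bash
cat >> h.py <<'E'
def disc(c,d,g,z0,z1,rad):
    P=cloud(c,d).reshape(-1,3); P=P[np.isfinite(P[:,0])]
    w=P[(np.hypot(P[:,0]-g[0],P[:,1]-g[1])<rad)&(P[:,2]>z0)&(P[:,2]<z1)]
    if len(w)<8: return None
    (x,y),r=cv2.minEnclosingCircle(w[:,:2].astype(np.float32)*1000)
    return len(w),'circ',round(x/1000,4),round(y/1000,4),'r',round(r/1000,4),'zmed',round(float(np.median(w[:,2])),4),'mid',np.round((w.min(0)+w.max(0))[:2]/2,4)
E
python3 - <<'E'
from h import *
s=arm.get_state();print(s['t'],s['eef_pos'])
c,im,d=shot('wrist','w2')
print('ring',disc(c,d,(.611,-.320),.022,.04,.06))
c1=cam('wrist',dict(eef_pos=[ 0.48597064,-0.41694863,0.30445794],ee_rot=[3.1415,-.0003,3.1406])); d1=np.load('pics/w1.npy')
print('ins',disc(c1,d1,(.492,-.457),.03,.05,.035))
P=cloud(c1,d1)[150:225,170:225].reshape(-1,3); P=P[(P[:,2]>.02)&(P[:,2]<.09)]; 
print('scale z',np.percentile(P[:,2],[50,95]),'ymax',P[:,1].max(), [ (x,P[abs(P[:,0]-x)<.006][:,1].max()) for x in (.44,.46,.48,.5,.52) if (abs(P[:,0]-x)<.006).any()])
E
```

```text
2.325 [ 0.68206591 -0.32146188  0.30400227]
ring (2973, 'circ', 0.6105, -0.325, 'r', 0.045, 'zmed', 0.0305, 'mid', array([ 0.6103, -0.3251]))
ins (474, 'circ', 0.4927, -0.4608, 'r', 0.0202, 'zmed', 0.0356, 'mid', array([ 0.4923, -0.461 ]))
scale z [0.0600267  0.06243189] ymax -0.5295278624847239 [(0.44, np.float64(-0.5486462239156917)), (0.46, np.float64(-0.5423961305546183)), (0.48, np.float64(-0.5352682954713767)), (0.5, np.float64(-0.5295278624847239)), (0.52, np.float64(-0.5368942057967983))]
```

>>> move_arm:
  rows: "0 0 0 0.006 0.055 0 0.06;0 0 0 0.006 0.055 0 0.06;0 0 0 0.006 0.055 0 0.06;0 0 0 0.006 0.055 0 0.06;0 0 0 0.006 0.055 0 0.06;0 0 0 0 0 0 0.06;0 0 0 0 0 0 0.06"

```text
t: 3.25
eef_pos: [0.6523, -0.0466, 0.3055]
ee_rot: [3.142, 0.001, 3.141]
force: [-0.4, -0.3, 0.8]
width: 0.0599
gripper_force: 0.0
```

```bash
python3 - <<'E'
from h import *
s=arm.get_state();print(s['t'],s['eef_pos'])
c,im,d=shot('wrist','w3')
print('ftop',disc(c,d,(.591,-.046),.199,.215,.03))
print('neck',disc(c,d,(.591,-.046),.165,.215,.03))
print('blocktop',disc(c,d,(.591,-.046),.124,.138,.053))
E
```

```text
3.25 [ 0.65229118 -0.04655492  0.30550164]
ftop (495, 'circ', 0.5897, -0.0496, 'r', 0.0129, 'zmed', 0.2067, 'mid', array([ 0.5894, -0.0496]))
neck (821, 'circ', 0.5897, -0.0496, 'r', 0.0129, 'zmed', 0.2058, 'mid', array([ 0.5894, -0.0496]))
blocktop (3917, 'circ', 0.5896, -0.0497, 'r', 0.0451, 'zmed', 0.1317, 'mid', array([ 0.5893, -0.0497]))
```

View pics/w3.png

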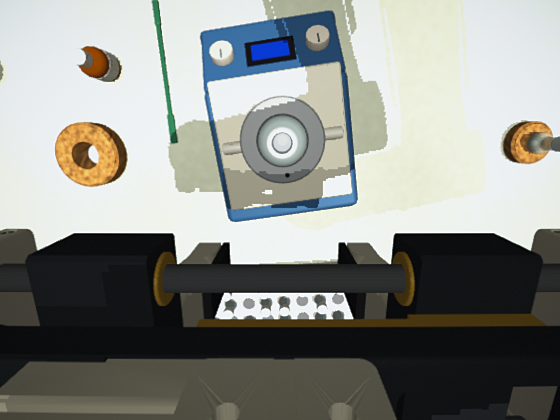

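This view shows the flask mouth at (282,143), centred in the block, with side grips at (232,149) and (333,131). The ring is at (90,153) and the small flask at (530,143). Depth gives the block and flask at (0.5896, -0.0497) and the ring at (0.6105, -0.325). Next I grasp the big flask's neck.

>>> move_arm:
  rows: "0 0 0 0.0313 -0.0015 0 0.05;0 0 0 0.0313 -0.0015 0 0.05;0 0 0 0 0 0 0.05;0 0 0 0 0 0.044 0.05;0 0 0 0 0 0.044 0.05;0 0 0 0 0 0.0435 0.05;0 0 0 0 0 0 0.05;0 0 0 0 0 0 0.015"
  squeeze: 15

```text
t: 4.3
eef_pos: [0.5915, -0.0492, 0.1746]
ee_rot: [-3.141, 0.002, 3.141]
force: [0.6, 0.3, 1.1]
width: 0.0446
gripper_force: 0.0
```

>>> move_arm:
  rows: "0 0 0 0 0 0 0.015;0 0 0 0 0 0 0.015;0 0 0 0 0 0 0.015"

```text
t: 4.68
eef_pos: [0.5908, -0.0483, 0.1744]
ee_rot: [3.141, 0.002, 3.141]
force: [-0.6, 1.5, 4.7]
width: 0.0235
gripper_force: 15.0
```

>>> move_arm:
  rows: "0 0 0 0 0 -0.02 0.015;0 0 0 0 0 -0.04 0.015;0 0 0 -0.0035 -0.0459 0 0.015;0 0 0 -0.0035 -0.0459 0 0.015;0 0 0 -0.0035 -0.0459 0 0.015;0 0 0 -0.0035 -0.0459 0 0.015;0 0 0 -0.0035 -0.0459 0 0.015;0 0 0 -0.0035 -0.0459 0 0.015"

```text
t: 5.68
eef_pos: [0.6109, -0.3253, 0.2331]
ee_rot: [3.142, -0.0, 3.141]
force: [0.8, 1.4, -0.5]
width: 0.0235
gripper_force: 15.0
```

>>> move_arm:
  rows: "0 0 0 0 0 0 0.015;0 0 0 0 0 0.04 0.015;0 0 0 0 0 0.04 0.015;0 0 0 0 0 0.04 0.015;0 0 0 0 0 0.015 0.015;0 0 0 0 0 0 0.015;0 0 0 0 0 0 0.015"

```text
t: 6.55
eef_pos: [0.6122, -0.3242, 0.1]
ee_rot: [-3.141, 0.002, -3.141]
force: [0.5, -0.4, 0.1]
width: 0.0234
gripper_force: 15.0
```

```bash
python3 - <<'E'
from h import *
s=arm.get_state();print(s['t'],s['eef_pos'],s['force'],s['width'])
a=shot('scene')[1][270:350,130:250]; b=shot('side')[1][100:200,240:360]
cv2.imwrite('pics/r1.png',np.hstack([cv2.resize(a,(400,400*80//120)),cv2.resize(b,(320,266))]))
E
```

```text
6.55 [ 0.61217485 -0.32417922  0.10003331] [ 0.48531601 -0.38330799  0.14599448] 0.023409622897724205
```

View pics/r1.png

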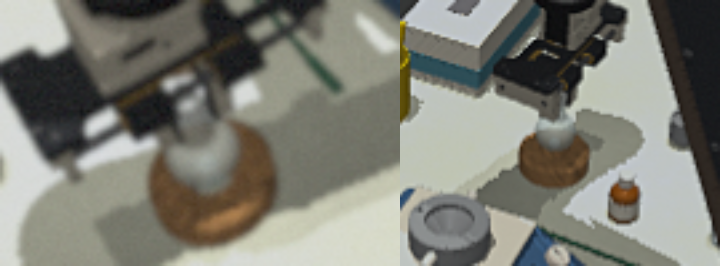

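The flask hangs upright over the ring hole in both crops, about 10 mm short of seated. Lowering it gently.

>>> move_arm:
  rows: "0 0 0 0 0 0.006 0.015;0 0 0 0 0 0.003 0.015;0 0 0 0 0 0.001 0.015;0 0 0 0 0 0 0.015;0 0 0 0 0 0 0.015"

```text
t: 7.28
eef_pos: [0.6119, -0.3239, 0.0894]
ee_rot: [-3.141, 0.002, -3.141]
force: [-0.0, 3.2, 7.3]
width: 0.0239
gripper_force: 15.0
```

>>> move_arm:
  rows: "0 0 0 0 0 0 0.028;0 0 0 0 0 0 0.034;0 0 0 0 0 0 0.045;0 0 0 0 0 0 0.055;0 0 0 0 0 -0.05 0.055;0 0 0 0 0 -0.06 0.055;0 0 0 -0.04 0.03 -0.06 0.06;0 0 0 -0.01 0.05 -0.03 0.06"

```text
t: 8.28
eef_pos: [0.6544, -0.2507, 0.2785]
ee_rot: [-3.141, 0.003, 3.139]
force: [-0.2, 0.0, -0.3]
width: 0.0601
gripper_force: 0.0
```

>>> move_arm:
  rows: "0 0 0 0 0 0 0.06;0 0 0 0 0 0 0.06"

```text
t: 8.52
eef_pos: [0.6528, -0.2496, 0.2757]
ee_rot: [3.141, -0.001, -3.141]
force: [0.7, 0.8, -0.4]
width: 0.06
gripper_force: 0.0
```

```bash
python3 - <<'E'
from h import *
s=arm.get_state();print(s['t'],s['eef_pos'])
c,im,d=shot('wrist','w4')
print('ftop',disc(c,d,(.611,-.325),.112,.135,.03))
print('ring',disc(c,d,(.611,-.325),.024,.036,.06))
print(proj(c,(.611,-.325,.12)))
E
```

```text
8.525 [ 0.65279825 -0.24960535  0.27567484]
ftop (359, 'circ', 0.6114, -0.3245, 'r', 0.013, 'zmed', 0.1217, 'mid', array([ 0.611 , -0.3242]))
ring (2287, 'circ', 0.6106, -0.325, 'r', 0.045, 'zmed', 0.0306, 'mid', array([ 0.6105, -0.3248]))
[[209.91486427 162.51993355]]
```

The big flask stands in the ring: top at 0.1217 (0.1215 expected), centred to 1 mm. On to the big insert.

>>> move_arm:
  rows: "0 0 0 0.0235 0.054 0 0.07;0 0 0 0.0235 0.054 0 0.07;0 0 0 0.0235 0.054 0 0.07;0 0 0 0.0235 0.054 0 0.07;0 0 0 0.0235 0.054 0 0.07;0 0 0 0.0235 0.054 0 0.07;0 0 0 0.0235 0.054 0 0.07;0 0 0 0.0235 0.054 0 0.07"

```text
t: 9.57
eef_pos: [0.4643, 0.1825, 0.2753]
ee_rot: [-3.141, -0.001, 3.14]
force: [0.8, 0.5, 0.2]
width: 0.07
gripper_force: 0.0
```

>>> move_arm:
  rows: "0 0 0 0.0235 0.054 0 0.07;0 0 0 0.0235 0.054 0 0.07;0 0 0 0 0 0 0.07;0 0 0 0 0 0 0.07"

```text
t: 10.07
eef_pos: [0.4183, 0.2894, 0.2752]
ee_rot: [-3.14, -0.001, 3.141]
force: [-0.0, 1.3, 0.3]
width: 0.0704
gripper_force: 0.0
```

```bash
python3 - <<'E'
from h import *
s=arm.get_state();print(s['t'],s['eef_pos'],s['q'])
c,im,d=shot('wrist','w5')
print('ins',disc(c,d,(.351,.288),.034,.05,.035),disc(c,d,(.351,.288),.02,.05,.035))
print('sfl',disc(c,d,(.595,.306),.078,.1,.03))
print('blockwell',disc(c,d,(.5896,-.0497),.124,.138,.053))
P=cloud(c,d).reshape(-1,3); w=P[(np.hypot(P[:,0]-.5896,P[:,1]+.0497)<.068)&(np.hypot(P[:,0]-.5896,P[:,1]+.0497)>.05)]; print(np.nanpercentile(w[:,2],[50,90,99]) if len(w) else 0)
E
```

```text
10.075 [0.41826822 0.28939515 0.2752238 ] [ 9.91937934e-01  5.74650774e-02 -2.81488253e-01  2.34186747e-05
 -1.23374963e+00 -2.56321017e+00]
ins (318, 'circ', 0.3502, 0.2865, 'r', 0.025, 'zmed', 0.0386, 'mid', array([0.3503, 0.2862])) (722, 'circ', 0.3502, 0.2865, 'r', 0.025, 'zmed', 0.0255, 'mid', array([0.3503, 0.2862]))
sfl None
blockwell None
0
```

View pics/w5.png

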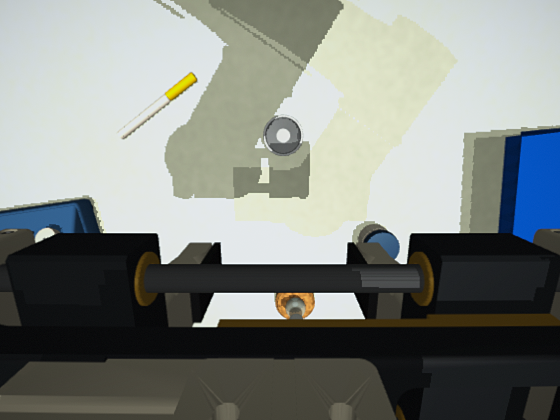

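The big insert shows at (283,135), centre (0.350, 0.2865), with clear space around it. I'll grip its top 12 mm, so the tips clear the block when it is seated.

>>> move_arm:
  rows: "0 0 0 0.034 -0.001 0.02 0.08;0 0 0 0.034 -0.001 0.02 0.08;0 0 0 0 0 0.05 0.08;0 0 0 0 0 0.05 0.08;0 0 0 0 0 0.05 0.08;0 0 0 0 0 0.035 0.08;0 0 0 0 0 0.015 0.08;0 0 0 0 0 0 0.08"
  squeeze: 30

```text
t: 11.12
eef_pos: [0.3506, 0.2861, 0.035]
ee_rot: [-3.139, -0.001, 3.139]
force: [-0.7, -0.7, 0.4]
width: 0.08
gripper_force: 0.0
```

>>> move_arm:
  rows: "0 0 0 0 0 0 0.055;0 0 0 0 0 0 0.045;0 0 0 0 0 0 0.045;0 0 0 0 0 0 0.045"

```text
t: 11.62
eef_pos: [0.3504, 0.2884, 0.0366]
ee_rot: [3.141, 0.001, 3.141]
force: [-0.2, -0.2, 4.7]
width: 0.0489
gripper_force: 30.0
```

>>> move_arm:
  rows: "0 0 0 0 0 -0.02 0.045;0 0 0 0 0 -0.05 0.045;0 0 0 0 0 -0.05 0.045;0 0 0 0 0 -0.055 0.045;0 0 0 -0.03 -0.042 0 0.045;0 0 0 -0.03 -0.042 0 0.045;0 0 0 -0.03 -0.042 0 0.045;0 0 0 -0.03 -0.042 0 0.045"

```text
t: 12.62
eef_pos: [0.4707, 0.1188, 0.2112]
ee_rot: [3.141, 0.0, -3.141]
force: [0.5, 1.2, -1.4]
width: 0.049
gripper_force: 30.0
```

>>> move_arm:
  rows: "0 0 0 -0.03 -0.042 0 0.045;0 0 0 -0.03 -0.042 0 0.045;0 0 0 -0.03 -0.042 0 0.045;0 0 0 -0.0295 -0.0425 0 0.045;0 0 0 0 0 0 0.045;0 0 0 0 0 0 0.045;0 0 0 0 0 0.03 0.045;0 0 0 0 0 0 0.045"

```text
t: 13.62
eef_pos: [0.5876, -0.0475, 0.1794]
ee_rot: [-3.141, -0.004, -3.141]
force: [-0.9, 0.5, -0.1]
width: 0.0493
gripper_force: 30.0
```

```bash
python3 - <<'E'
from h import *
s=arm.get_state();print(s['t'],s['eef_pos'],s['ee_rot'],s['force'],s['width'])
c,a,d=shot('scene');a=a[190:290,210:340]; b=shot('side')[1][130:240,200:330]
cv2.imwrite('pics/b1.png',np.hstack([cv2.resize(a,(390,300)),cv2.resize(b,(355,300))]))
E
```

```text
13.625 [ 0.58758133 -0.0475273   0.17941571] [-3.14142321 -0.00405478 -3.14096232] [-0.914268    0.50415486 -0.10232227] 0.0493289783607611
```

View pics/b1.png

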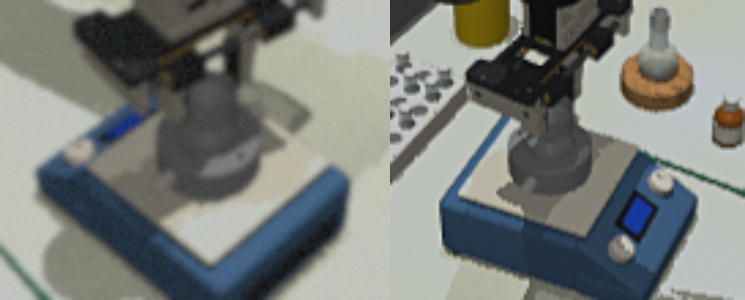

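The insert hangs over the block, roughly centred in both views, and the big flask is still upright in its ring. Lowering in steps.

>>> move_arm:
  rows: "0 0 0 -0.001 -0.0005 0.012 0.045;0 0 0 0 0 0.012 0.045;0 0 0 0 0 0.006 0.045;0 0 0 0 0 0.003 0.045;0 0 0 0 0 0 0.045;0 0 0 0 0 0 0.045"

```text
t: 14.48
eef_pos: [0.5909, -0.0489, 0.1484]
ee_rot: [3.142, 0.0, 3.141]
force: [-0.8, 0.3, -0.8]
width: 0.0492
gripper_force: 30.0
```

>>> move_arm:
  rows: "0 0 0 0 0 0.002 0.045;0 0 0 0 0 0.002 0.045;0 0 0 0 0 0.001 0.045;0 0 0 0 0 0 0.045"

```text
t: 14.98
eef_pos: [0.5906, -0.0489, 0.1447]
ee_rot: [-3.141, 0.001, -3.141]
force: [-5.2, 2.4, 11.6]
width: 0.049
gripper_force: 30.0
```

>>> move_arm:
  rows: "0 0 0 0.001 0.0005 0 0.045;0 0 0 0 0 0 0.045;0 0 0 0 0 0 0.053;0 0 0 0 0 0 0.06;0 0 0 0 0 0 0.066;0 0 0 0 0 0 0.066;0 0 0 0 0 -0.05 0.066;0 0 0 -0.05 0 -0.05 0.066"

```text
t: 15.98
eef_pos: [0.6326, -0.0486, 0.2394]
ee_rot: [3.141, -0.0, 3.142]
force: [2.0, 0.7, -0.5]
width: 0.066
gripper_force: 0.0
```

>>> move_arm:
  rows: "0 0 0 -0.02 0 -0.02 0.06;0 0 0 0 0 0 0.06;0 0 0 0 0 0 0.06"

```text
t: 16.35
eef_pos: [0.6526, -0.0485, 0.2558]
ee_rot: [3.141, -0.002, 3.141]
force: [-0.6, -0.8, -0.2]
width: 0.0602
gripper_force: 0.0
```

```bash
cat > chk.py <<'E'
from h import *
import sys
def rim(c,d,g,z0,z1,r0,r1):
    P=cloud(c,d).reshape(-1,3); rr=np.hypot(P[:,0]-g[0],P[:,1]-g[1])
    w=P[(rr<r1)&(rr>r0)&(P[:,2]>z0)&(P[:,2]<z1)]
    A=np.c_[w[:,:2]-np.array(g),np.ones(len(w))]
    s=np.linalg.lstsq(A,w[:,2],rcond=None)[0]
    return len(w),'rim z',round(s[2],4),'tilt deg',np.round(np.degrees(s[:2]),1)
E
python3 - <<'E'
from chk import *
s=arm.get_state();print(s['t'],s['eef_pos'])
c,im,d=shot('wrist','w6')
print('ins',disc(c,d,(.5896,-.0497),.138,.155,.035))
g=(.5896,-.0497)
print(rim(c,d,g,.138,.155,.0215,.026)); print('block',rim(c,d,g,.124,.137,.03,.045),disc(c,d,g,.124,.137,.053))
E
```

```text
16.35 [ 0.6526409  -0.04845582  0.25578134]
ins (756, 'circ', 0.5896, -0.0496, 'r', 0.0251, 'zmed', 0.146, 'mid', array([ 0.5892, -0.0495]))
(756, 'rim z', np.float64(0.1455), 'tilt deg', array([ 0.9, -0.8]))
block (4483, 'rim z', np.float64(0.1316), 'tilt deg', array([ 0., -0.])) (6596, 'circ', 0.5897, -0.0496, 'r', 0.0451, 'zmed', 0.1315, 'mid', array([ 0.5896, -0.0495]))
```

The big insert's rim is 13.9 mm proud (14 expected) and centred, so it's home. Next, the small insert.

>>> move_arm:
  rows: "0 0 0 0.0116 -0.0515 0 0.06;0 0 0 0.0116 -0.0515 0 0.06;0 0 0 0.0116 -0.0515 0 0.06;0 0 0 0.0116 -0.0515 0 0.06;0 0 0 0.0116 -0.0515 0 0.06;0 0 0 0.0116 -0.0515 0 0.06;0 0 0 0.0116 -0.0515 0 0.056;0 0 0 0.0116 -0.0515 0 0.056"

```text
t: 17.4
eef_pos: [0.5595, -0.4613, 0.2564]
ee_rot: [3.141, -0.001, 3.141]
force: [1.6, 0.0, -0.5]
width: 0.0561
gripper_force: 0.0
```

>>> move_arm:
  rows: "0 0 0 0 0 0 0.056;0 0 0 0 0 0 0.056"

```text
t: 17.65
eef_pos: [0.56, -0.46, 0.2562]
ee_rot: [3.141, -0.001, 3.14]
force: [0.7, 0.3, 0.1]
width: 0.0562
gripper_force: 0.0
```

```bash
python3 - <<'E'
from chk import *
s=arm.get_state();print(s['t'],s['eef_pos'],s['width'])
c,im,d=shot('wrist','w7')
print('ins',disc(c,d,(.4927,-.4608),.03,.05,.035),disc(c,d,(.4927,-.4608),.015,.05,.03))
E
```

```text
17.65 [ 0.56001723 -0.46003793  0.25622944] 0.056178570437303184
ins (644, 'circ', 0.493, -0.4605, 'r', 0.02, 'zmed', 0.0354, 'mid', array([ 0.4929, -0.4602])) (937, 'circ', 0.493, -0.4605, 'r', 0.02, 'zmed', 0.0332, 'mid', array([ 0.4929, -0.4602]))
```

>>> move_arm:
  rows: "0 0 0 0.0333 0 0.02 0.056;0 0 0 0.0333 0 0.02 0.056;0 0 0 0 0 0.05 0.056;0 0 0 0 0 0.05 0.056;0 0 0 0 0 0.05 0.056;0 0 0 0 0 0.02 0.056;0 0 0 0 0 0.0085 0.056;0 0 0 0 0 0 0.056"

```text
t: 18.7
eef_pos: [0.4948, -0.4597, 0.0391]
ee_rot: [-3.141, 0.0, -3.141]
force: [0.6, -0.2, -0.3]
width: 0.0562
gripper_force: 0.0
```

>>> move_arm:
  rows: "0 0 0 0 0 0 0.045;0 0 0 0 0 0 0.035;0 0 0 0 0 0 0.035;0 0 0 0 0 0 0.035"

```text
t: 19.2
eef_pos: [0.4948, -0.4606, 0.0399]
ee_rot: [-3.141, 0.001, 3.141]
force: [0.2, 2.4, 5.4]
width: 0.0389
gripper_force: 30.0
```

>>> move_arm:
  rows: "0 0 0 0 0 -0.02 0.035;0 0 0 0 0 -0.05 0.035;0 0 0 0 0 -0.055 0.035;0 0 0 0 0 -0.055 0.035;0 0 0 -0.0121 0.0513 0 0.035;0 0 0 -0.0121 0.0513 0 0.035;0 0 0 -0.0121 0.0513 0 0.035;0 0 0 -0.0121 0.0513 0 0.035"

```text
t: 20.2
eef_pos: [0.5426, -0.2537, 0.2186]
ee_rot: [3.141, -0.0, 3.141]
force: [0.3, 0.7, -1.7]
width: 0.0388
gripper_force: 30.0
```

>>> move_arm:
  rows: "0 0 0 -0.0121 0.0513 0 0.035;0 0 0 -0.0121 0.0513 0 0.035;0 0 0 -0.0121 0.0513 0 0.035;0 0 0 -0.0121 0.0513 0 0.035;0 0 0 0 0 0 0.035;0 0 0 0 0 0.03 0.035;0 0 0 0 0 0 0.035;0 0 0 0 0 0 0.035"

```text
t: 21.2
eef_pos: [0.5914, -0.0507, 0.1895]
ee_rot: [-3.141, 0.0, 3.141]
force: [-0.0, 0.6, -0.5]
width: 0.0387
gripper_force: 30.0
```

```bash
python3 - <<'E'
from h import *
s=arm.get_state();print(s['t'],s['eef_pos'],s['ee_rot'],s['force'],s['width'])
c,a,d=shot('scene');a=a[190:290,210:340]; b=shot('side')[1][130:240,200:330]
cv2.imwrite('pics/b2.png',np.hstack([cv2.resize(a,(390,300)),cv2.resize(b,(355,300))]))
E
```

```text
21.2 [ 0.59142439 -0.05073171  0.1895034 ] [-3.14118672e+00  3.01763560e-04  3.14061698e+00] [-0.03096905  0.58545402 -0.48964472] 0.03868212834910276
```

View pics/b2.png

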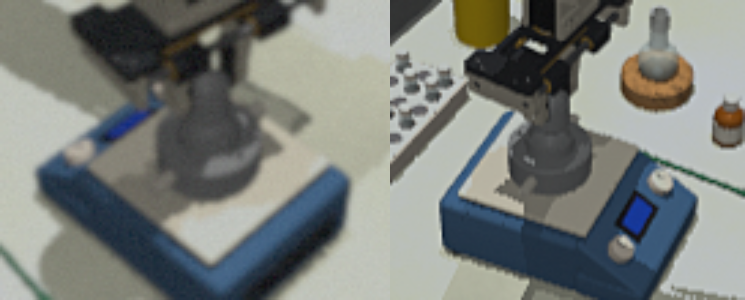

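The small insert hangs over the big insert's well in both views. Nudging y by 1 mm and lowering.

>>> move_arm:
  rows: "0 0 0 0.0005 0.0012 0 0.035;0 0 0 0 0 0.012 0.035;0 0 0 0 0 0.01 0.035;0 0 0 0 0 0.004 0.035;0 0 0 0 0 0.002 0.035;0 0 0 0 0 0 0.035;0 0 0 0 0 0 0.035"

```text
t: 22.18
eef_pos: [0.5909, -0.0488, 0.1611]
ee_rot: [3.142, 0.001, 3.141]
force: [-0.4, 0.5, -1.2]
width: 0.0389
gripper_force: 30.0
```

>>> move_arm:
  rows: "0 0 0 0 0 0.002 0.035;0 0 0 0 0 0.001 0.035;0 0 0 0 0 0 0.035;0 0 0 0 0 0 0.035"

```text
t: 22.68
eef_pos: [0.5913, -0.0489, 0.1584]
ee_rot: [-3.142, 0.001, 3.141]
force: [1.9, -1.6, 3.8]
width: 0.0389
gripper_force: 30.0
```

>>> move_arm:
  rows: "0 0 0 0 0 0.001 0.035;0 0 0 0 0 0 0.035;0 0 0 0 0 0 0.043;0 0 0 0 0 0 0.05;0 0 0 0 0 0 0.056;0 0 0 0 0 -0.03 0.056;0 0 0 0 0 -0.05 0.056;0 0 0 -0.05 0 -0.03 0.056"

```text
t: 23.68
eef_pos: [0.6401, -0.0488, 0.2709]
ee_rot: [3.141, 0.003, -3.141]
force: [2.8, 1.1, 0.5]
width: 0.0563
gripper_force: 0.0
```

>>> move_arm:
  rows: "0 0 0 -0.012 0 0 0.056;0 0 0 0 0 0 0.056;0 0 0 0 0 0 0.056"

```text
t: 24.05
eef_pos: [0.6515, -0.0489, 0.2654]
ee_rot: [-3.141, -0.003, 3.141]
force: [-0.5, -0.4, 0.1]
width: 0.0564
gripper_force: 0.0
```

```bash
python3 - <<'E'
from chk import *
s=arm.get_state();print(s['t'],s['eef_pos'])
c,im,d=shot('wrist','w8')
g=(.5896,-.0497)
print('small',disc(c,d,g,.153,.165,.035),rim(c,d,g,.153,.165,.0165,.0205))
print('big',disc(c,d,g,.138,.150,.035),rim(c,d,g,.138,.15,.0215,.026)); print('block',rim(c,d,g,.124,.137,.03,.045))
print('sfl',disc(c,d,(.595,.306),.078,.1,.03))
E
```

```text
24.05 [ 0.65146012 -0.04888707  0.26537202]
small (811, 'circ', 0.5902, -0.0504, 'r', 0.02, 'zmed', 0.1598, 'mid', array([ 0.5902, -0.0504])) (608, 'rim z', np.float64(0.1597), 'tilt deg', array([-2.7,  3.6]))
big (1352, 'circ', 0.5896, -0.0495, 'r', 0.025, 'zmed', 0.146, 'mid', array([ 0.5898, -0.0495])) (663, 'rim z', np.float64(0.1457), 'tilt deg', array([ 1.5, -1.3]))
block (4172, 'rim z', np.float64(0.1317), 'tilt deg', array([ 0.1, -0. ]))
sfl None
```

View pics/w8.png

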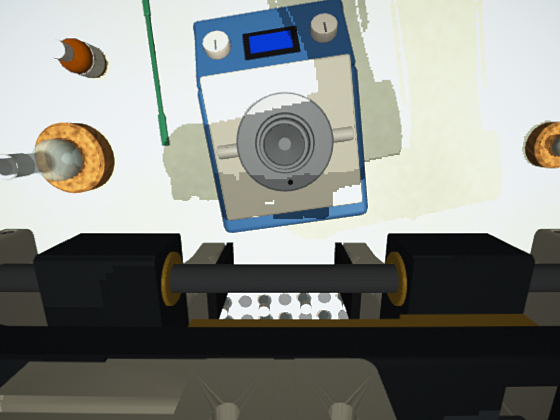

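The nested inserts are concentric in view at about (284,143), but the depth fit hints at a small tilt. I'll check the rim height by angle.

```bash
python3 - <<'E'
from chk import *
c,im,d=shot('wrist'); P=cloud(c,d).reshape(-1,3)
def bins(g,r0,r1,z0,z1):
    rr=np.hypot(P[:,0]-g[0],P[:,1]-g[1]); w=P[(rr>r0)&(rr<r1)&(P[:,2]>z0)&(P[:,2]<z1)]
    a=np.degrees(np.arctan2(w[:,1]-g[1],w[:,0]-g[0]))%360
    return [(round(1000*np.median(w[(a//45)==k][:,2]),1),int((a//45==k).sum())) for k in range(8) if (a//45==k).any()]
print(bins((.5902,-.0504),.0172,.0195,.15,.17)); print(bins((.5896,-.0496),.0225,.0245,.138,.155)); print(bins((.5896,-.0496),.03,.044,.12,.138))
E
```

```text
[(np.float64(160.7), 46), (np.float64(161.0), 50), (np.float64(161.3), 52), (np.float64(161.0), 54), (np.float64(160.6), 53), (np.float64(160.0), 50), (np.float64(159.9), 47), (np.float64(159.9), 43)]
[(np.float64(146.4), 46), (np.float64(146.1), 49), (np.float64(146.0), 51), (np.float64(145.8), 51), (np.float64(145.7), 55), (np.float64(146.4), 50), (np.float64(146.7), 45), (np.float64(146.6), 49)]
[(np.float64(131.8), 451), (np.float64(131.7), 470), (np.float64(131.8), 502), (np.float64(131.7), 529), (np.float64(131.7), 535), (np.float64(131.7), 503), (np.float64(131.8), 469), (np.float64(131.8), 450)]
```

The small insert leans about 2° and the big one about 1°; both are about 0.4 mm short of home. I'll press straight down on the rim with the fingertips to level and seat them.

>>> move_arm:
  rows: "0 0 0 0.0305 0 0 0.026;0 0 0 0.0305 0 0 0.026;0 0 0 0 0 0.04 0.026;0 0 0 0 0 0.04 0.026;0 0 0 0 0 0.012 0.026;0 0 0 0 0 0 0.026;0 0 0 0 0 0 0.026"

```text
t: 25.02
eef_pos: [0.5927, -0.0488, 0.1764]
ee_rot: [3.142, 0.002, 3.141]
force: [1.0, -0.5, 0.7]
width: 0.0263
gripper_force: 0.0
```

>>> move_arm:
  rows: "0 0 0 0 0 0.003 0.026;0 0 0 0 0 0.001 0.026;0 0 0 0 0 0.001 0.026;0 0 0 0 0 0 0.026"

```text
t: 25.52
eef_pos: [0.5917, -0.0488, 0.1697]
ee_rot: [-3.142, -0.0, 3.141]
force: [-0.6, -0.7, 0.1]
width: 0.0259
gripper_force: 0.0
```

>>> move_arm:
  rows: "0 0 0 0 0 0.001 0.026;0 0 0 0 0 0.001 0.026;0 0 0 0 0 0 0.026;0 0 0 0 0 0 0.026"

```text
t: 26.02
eef_pos: [0.5919, -0.0487, 0.168]
ee_rot: [3.141, 0.0, 3.141]
force: [-0.7, 1.9, 3.3]
width: 0.026
gripper_force: 1.6
```

>>> move_arm:
  rows: "0 0 0 0 0 0.001 0.026;0 0 0 0 0 0 0.026;0 0 0 0 0 0.001 0.026;0 0 0 0 0 0 0.026"

```text
t: 26.52
eef_pos: [0.5922, -0.0487, 0.1672]
ee_rot: [-3.142, 0.002, -3.141]
force: [-4.3, 2.2, 10.6]
width: 0.0259
gripper_force: 5.8
```

>>> move_arm:
  rows: "0 0 0 0.001 0 0.001 0.026;0 0 0 0 0 0.0005 0.026;0 0 0 0 -0.0005 0.0005 0.026;0 0 0 0 0 0 0.026"

```text
t: 27.02
eef_pos: [0.5922, -0.0489, 0.1668]
ee_rot: [3.141, 0.004, -3.141]
force: [-5.4, 5.6, 19.2]
width: 0.0261
gripper_force: 9.9
```

>>> move_arm:
  rows: "0 0 0 0 0 -0.001 0.026;0 0 0 0 0 -0.002 0.026;0 0 0 0 0 -0.04 0.026;0 0 0 0 0 -0.055 0.03;0 0 0 -0.03 0 0 0.04;0 0 0 -0.03 0 0 0.05;0 0 0 0 0 0 0.05;0 0 0 0 0 0 0.05"

```text
t: 28.02
eef_pos: [0.6502, -0.0495, 0.2609]
ee_rot: [-3.141, -0.002, 3.141]
force: [0.7, 0.4, -0.4]
width: 0.0497
gripper_force: 0.0
```

```bash
cat >> chk.py <<'E'
def stack():
    s=arm.get_state();print(s['t'],s['eef_pos'])
    c,im,d=shot('wrist'); P=cloud(c,d).reshape(-1,3)
    def bins(g,r0,r1,z0,z1):
        rr=np.hypot(P[:,0]-g[0],P[:,1]-g[1]); w=P[(rr>r0)&(rr<r1)&(P[:,2]>z0)&(P[:,2]<z1)]
        a=np.degrees(np.arctan2(w[:,1]-g[1],w[:,0]-g[0]))%360
        print([float(round(1000*np.median(w[(a//45)==k][:,2]),1)) for k in range(8) if (a//45==k).any()])
    g=(.5897,-.0496)
    x=disc(c,d,g,.154,.165,.03); print(x)
    bins(x[2:4],.0172,.0195,.15,.17); bins(g,.0225,.0245,.138,.155); bins(g,.03,.044,.12,.138)
E
python3 -c "from chk import *; stack()"
```

```text
28.025 [ 0.65016605 -0.04950721  0.26090123]
(684, 'circ', 0.5899, -0.0499, 'r', 0.02, 'zmed', 0.1601, 'mid', array([ 0.5901, -0.0498]))
[160.4, 160.6, 160.7, 160.5, 160.3, 160.2, 160.1, 160.2]
[146.4, 146.3, 145.9, 145.8, 145.9, 146.1, 146.7, 146.7]
[131.8, 131.7, 131.7, 131.8, 131.8, 131.8, 131.8, 131.8]
```

The tilt is down to about 1° on each. There's plenty of time, so I'll also press the big insert's rim, with the fingers straddling the small insert.

>>> move_arm:
  rows: "0 0 0 0.03 0 0 0.044;0 0 0 0.03 0.0005 0 0.044;0 0 0 0 0 0.04 0.044;0 0 0 0 0 0.04 0.044;0 0 0 0 0 0.018 0.044;0 0 0 0 0 0.005 0.044;0 0 0 0 0 0 0.044;0 0 0 0 0 0 0.044"

```text
t: 29.08
eef_pos: [0.5913, -0.0488, 0.16]
ee_rot: [3.141, 0.002, 3.141]
force: [-0.3, -0.2, -0.5]
width: 0.0443
gripper_force: 0.0
```

>>> move_arm:
  rows: "0 0 0 0 0 0.002 0.044;0 0 0 0 0 0.001 0.044;0 0 0 0 0 0 0.044;0 0 0 0 0 0 0.044"

```text
t: 29.58
eef_pos: [0.5908, -0.0488, 0.1558]
ee_rot: [-3.142, -0.0, 3.141]
force: [0.1, 0.2, -0.0]
width: 0.0439
gripper_force: 0.0
```

>>> move_arm:
  rows: "0 0 0 0 0 0.002 0.044;0 0 0 0 0 0.001 0.044;0 0 0 0 0 0.001 0.044;0 0 0 0 0 0 0.044"

```text
t: 30.08
eef_pos: [0.5911, -0.0489, 0.1535]
ee_rot: [-3.141, 0.001, -3.141]
force: [-4.6, 1.4, 11.9]
width: 0.0439
gripper_force: 6.2
```

>>> move_arm:
  rows: "0 0 0 -0.001 0 0.001 0.044;0 0 0 0.001 0 0.0005 0.044;0 0 0 0.001 0 0 0.044;0 0 0 0 0 0 0.044"

```text
t: 30.58
eef_pos: [0.591, -0.0489, 0.1533]
ee_rot: [-3.141, 0.004, -3.141]
force: [-4.6, 2.0, 17.5]
width: 0.0443
gripper_force: 9.3
```

>>> move_arm:
  rows: "0 0 0 0 0 -0.001 0.044;0 0 0 0 0 -0.003 0.044;0 0 0 0 0 -0.05 0.044;0 0 0 0 0 -0.055 0.044;0 0 0 -0.03 0 0 0.05;0 0 0 -0.031 0 0 0.05;0 0 0 0 0 0 0.05;0 0 0 0 0 0 0.05"

```text
t: 31.58
eef_pos: [0.6502, -0.0489, 0.2584]
ee_rot: [-3.141, -0.002, 3.141]
force: [-0.4, 0.8, -0.2]
width: 0.0502
gripper_force: 0.0
```

```bash
python3 -c "from chk import *; stack()"
```

```text
31.575 [ 0.65016234 -0.04890752  0.2584339 ]
(666, 'circ', 0.5899, -0.0501, 'r', 0.02, 'zmed', 0.1601, 'mid', array([ 0.5896, -0.05  ]))
[160.8, 160.7, 160.8, 160.4, 160.2, 160.1, 160.2, 160.2]
[146.7, 146.2, 145.9, 145.8, 145.7, 146.0, 146.4, 146.6]
[131.7, 131.7, 131.7, 131.7, 131.7, 131.8, 131.7, 131.8]
```

Under load the fingertips sat at rim height 0.145, which is home; the residual tilt is sub-millimetre. On to the small flask.

>>> move_arm:
  rows: "0 0 0 -0.001 0.059 0 0.05;0 0 0 -0.001 0.059 0 0.05;0 0 0 -0.001 0.059 0 0.05;0 0 0 -0.001 0.059 0 0.05;0 0 0 -0.001 0.059 0 0.05;0 0 0 -0.001 0.059 0 0.05;0 0 0 0 0 0 0.05;0 0 0 0 0 0 0.05"

```text
t: 32.62
eef_pos: [0.6562, 0.3052, 0.2593]
ee_rot: [-3.141, -0.0, -3.141]
force: [-0.1, -0.9, -0.1]
width: 0.0501
gripper_force: 0.0
```

```bash
python3 - <<'E'
from chk import *
s=arm.get_state();print(s['t'],s['eef_pos'],s['q'][5])
c,im,d=shot('wrist','w9')
print('sfl',disc(c,d,(.595,.306),.078,.1,.03)); print('ring',disc(c,d,(.595,.306),.017,.027,.04))
E
```

```text
32.625 [0.65621358 0.30519585 0.25926973] -2.273847322243379
sfl (226, 'circ', 0.5942, 0.304, 'r', 0.0105, 'zmed', 0.0855, 'mid', array([0.594 , 0.3035]))
ring (1330, 'circ', 0.5942, 0.3039, 'r', 0.03, 'zmed', 0.0224, 'mid', array([0.5941, 0.3041]))
```

>>> move_arm:
  rows: "0 0 0 0.0305 0 0.01 0.05;0 0 0 0.0305 0 0.01 0.05;0 0 0 0 0 0 0.045;0 0 0 0 0 0.06 0.045;0 0 0 0 0 0.06 0.045;0 0 0 0 0 0.04 0.045;0 0 0 0 0 0.022 0.045;0 0 0 0 0 0 0.045"
  squeeze: 12

```text
t: 33.67
eef_pos: [0.5958, 0.3035, 0.0558]
ee_rot: [-3.139, -0.002, 3.14]
force: [-0.2, -0.2, 0.2]
width: 0.045
gripper_force: 0.0
```

>>> move_arm:
  rows: "0 0 0 0 0 0 0.03;0 0 0 0 0 0 0.012;0 0 0 0 0 0 0.012;0 0 0 0 0 0 0.012;0 0 0 0 0 0 0.012"

```text
t: 34.3
eef_pos: [0.5963, 0.3055, 0.0581]
ee_rot: [3.141, 0.001, -3.142]
force: [-0.3, -0.7, 4.2]
width: 0.0189
gripper_force: 12.0
```

>>> move_arm:
  rows: "0 0 0 0 0 -0.02 0.012;0 0 0 0 0 -0.05 0.012;0 0 0 0 0 -0.05 0.012;0 0 0 0 0 -0.053 0.012;0 0 0 0.0007 -0.055 0 0.012;0 0 0 0.0007 -0.06 0 0.012;0 0 0 0.0007 -0.06 0 0.012;0 0 0 0.0007 -0.06 0 0.012"

```text
t: 35.3
eef_pos: [0.5924, 0.0685, 0.2301]
ee_rot: [3.142, -0.0, -3.142]
force: [0.6, 0.9, 0.1]
width: 0.0184
gripper_force: 12.0
```

>>> move_arm:
  rows: "0 0 0 0.0007 -0.06 0 0.012;0 0 0 0.0007 -0.0585 0 0.012;0 0 0 0 0 0 0.012;0 0 0 0 0 0 0.012;0 0 0 0 0 0.02 0.012;0 0 0 0 0 0 0.012;0 0 0 0 0 0 0.012"

```text
t: 36.17
eef_pos: [0.5919, -0.0474, 0.2107]
ee_rot: [-3.141, 0.0, -3.14]
force: [0.3, 1.1, -0.2]
width: 0.0185
gripper_force: 12.0
```

```bash
python3 - <<'E'
from h import *
s=arm.get_state();print(s['t'],s['eef_pos'],s['ee_rot'],s['force'],s['width'])
c,a,d=shot('scene');a=a[190:290,210:340]; b=shot('side')[1][130:240,200:330]
cv2.imwrite('pics/b3.png',np.hstack([cv2.resize(a,(390,300)),cv2.resize(b,(355,300))]))
E
```

```text
36.175 [ 0.59188034 -0.04741359  0.21074158] [-3.14137080e+00  2.54403799e-04 -3.14049392e+00] [ 0.34329699  1.13920397 -0.24459337] 0.01848807718918271
```

View pics/b3.png

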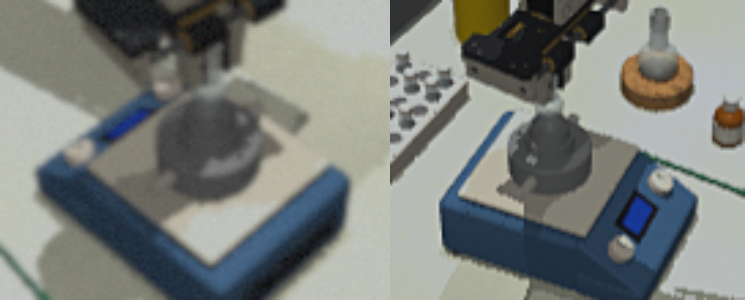

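The small flask hangs upright over the insert. Correcting y by -1.5 mm and lowering.

>>> move_arm:
  rows: "0 0 0 0 -0.0015 0 0.012;0 0 0 0 0 0.01 0.012;0 0 0 0 0 0.01 0.012;0 0 0 0 0 0.004 0.012;0 0 0 0 0 0.002 0.012;0 0 0 0 0 0 0.012;0 0 0 0 0 0 0.012"

```text
t: 37.15
eef_pos: [0.5916, -0.0497, 0.1844]
ee_rot: [3.141, 0.0, 3.141]
force: [0.4, 0.3, 0.4]
width: 0.0186
gripper_force: 12.0
```

>>> move_arm:
  rows: "0 0 0 0 0 0.001 0.012;0 0 0 0 0 0.001 0.012;0 0 0 0 0 0 0.012;0 0 0 0 0 0 0.012"

```text
t: 37.65
eef_pos: [0.5923, -0.0497, 0.1838]
ee_rot: [3.142, 0.002, -3.141]
force: [-1.7, 2.7, 9.3]
width: 0.0189
gripper_force: 12.0
```

>>> move_arm:
  rows: "0 0 0 0.0005 0.0006 0 0.012;0 0 0 0 0 0.0005 0.012;0 0 0 0 0 0 0.012;0 0 0 0 0 0 0.012"

```text
t: 38.15
eef_pos: [0.592, -0.0492, 0.1835]
ee_rot: [-3.141, 0.003, -3.141]
force: [-1.3, 2.8, 9.0]
width: 0.0188
gripper_force: 12.0
```

>>> move_arm:
  rows: "0 0 0 0 0 0 0.022;0 0 0 0 0 0 0.028;0 0 0 0 0 0 0.036;0 0 0 0 0 0 0.045;0 0 0 0 0 -0.04 0.045;0 0 0 0 0 -0.05 0.045;0 0 0 -0.03 0 -0.02 0.045;0 0 0 -0.031 0 0 0.045"

```text
t: 39.15
eef_pos: [0.6536, -0.0492, 0.2949]
ee_rot: [3.141, 0.005, 3.141]
force: [0.2, -0.5, -1.1]
width: 0.045
gripper_force: 0.0
```

>>> move_arm:
  rows: "0 0 0 0 0 0 0.045;0 0 0 0 0 0 0.045"

```text
t: 39.4
eef_pos: [0.6515, -0.0493, 0.291]
ee_rot: [-3.141, -0.001, 3.141]
force: [-0.6, 0.5, 0.2]
width: 0.0454
gripper_force: 0.0
```

```bash
python3 - <<'E'
from chk import *
s=arm.get_state();print(s['t'],s['eef_pos'])
c,im,d=shot('wrist','w10'); g=(.5897,-.0497)
print('top',disc(c,d,g,.2,.225,.03)); print('insS',disc(c,d,g,.155,.164,.03)); print('insB',disc(c,d,g,.14,.15,.03))
c,im,d=shot('scene','s_end'); 
for n,p in dict(jar=(.498,.421),amber=(.4945,-.288),beaker=(.367,-.31)).items(): print(n,disc(c,d,p,.03,.075,.04))
a=np.hstack([cv2.resize(im[170:350,90:400],(496,288))]); b=cv2.resize(cv2.imread('pics/w10.png')[60:230,100:400],(496,281)); cv2.imwrite('pics/end.png',np.vstack([a,b]))
E
```

```text
39.4 [ 0.65153542 -0.04931701  0.29101849]
top (450, 'circ', 0.5898, -0.0499, 'r', 0.0105, 'zmed', 0.2109, 'mid', array([ 0.5897, -0.05  ]))
insS (569, 'circ', 0.5898, -0.0502, 'r', 0.02, 'zmed', 0.1603, 'mid', array([ 0.5898, -0.05  ]))
insB (554, 'circ', 0.5897, -0.0497, 'r', 0.0251, 'zmed', 0.1461, 'mid', array([ 0.5894, -0.0498]))
jar (141, 'circ', 0.4989, 0.4209, 'r', 0.0258, 'zmed', 0.0436, 'mid', array([0.5007, 0.4208]))
amber (186, 'circ', 0.4979, -0.2893, 'r', 0.0188, 'zmed', 0.0436, 'mid', array([ 0.5004, -0.2904]))
beaker (119, 'circ', 0.3718, -0.3126, 'r', 0.0186, 'zmed', 0.0414, 'mid', array([ 0.3725, -0.314 ]))
```

View pics/end.png

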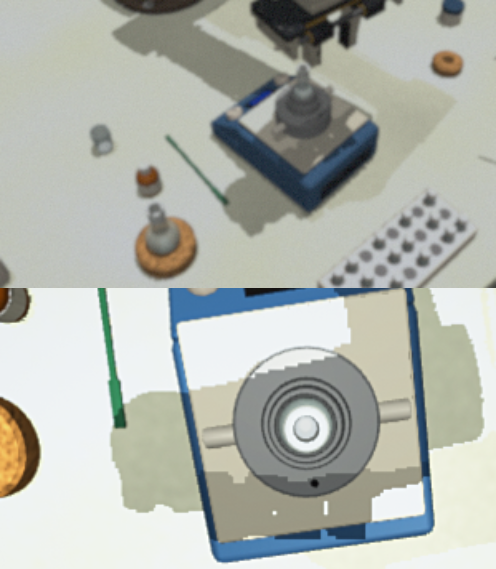

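The small flask is centred and upright, with its top at 0.2109 (0.210 expected plus about 0.7 mm camera bias). The big flask stands in its ring, and the jar, beaker and amber bottle haven't moved. Handing in.

```bash
python3 -c "from station import arm; print(arm.job_done())"
```

```text
the job is handed in; nothing more can be done
None
```

The changeover is done and handed in after about 40 s of robot time: the big flask stands in the large cork ring, the large insert, small insert and small flask are stacked in the block (each piece within about 0.5 mm of its seated height, both inserts leaning about 1°), and the jar, beaker and amber bottle were left where they were.

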